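# Find the filled sample canisters by weight and lock them in the furnace

## Task

The sealed sample canisters on the bench look alike, but some are filled and some are empty: tell them apart by their weight. Put every filled one in the furnace chamber and every empty one in the open return tray. When the filled ones are in, shut the furnace lid, then turn the lock collar on it clockwise until you feel its stop at the locked mark; leave everything else where it is.

Things in the scene. Friction and masses are not known exactly. Their poses are not given: they have to be found in the camera images.
- can1: A sealed plain steel sample canister, square, 44 x 44 mm and 50 mm tall; origin at the centre of its underside, z up its axis. All canisters look alike: a filled one weighs about 0.5 kg, an empty one about 0.12 kg (each within 15 percent). At least one is filled and at least one empty; four to six are present; absent ones read None.
- can2: A sealed plain steel sample canister, square, 44 x 44 mm and 50 mm tall; origin at the centre of its underside, z up its axis. All canisters look alike: a filled one weighs about 0.5 kg, an empty one about 0.12 kg (each within 15 percent). At least one is filled and at least one empty; four to six are present; absent ones read None.
- can3: A sealed plain steel sample canister, square, 44 x 44 mm and 50 mm tall; origin at the centre of its underside, z up its axis. All canisters look alike: a filled one weighs about 0.5 kg, an empty one about 0.12 kg (each within 15 percent). At least one is filled and at least one empty; four to six are present; absent ones read None.
- can4: A sealed plain steel sample canister, square, 44 x 44 mm and 50 mm tall; origin at the centre of its underside, z up its axis. All canisters look alike: a filled one weighs about 0.5 kg, an empty one about 0.12 kg (each within 15 percent). At least one is filled and at least one empty; four to six are present; absent ones read None.
- can5: A sealed plain steel sample canister, square, 44 x 44 mm and 50 mm tall; origin at the centre of its underside, z up its axis. All canisters look alike: a filled one weighs about 0.5 kg, an empty one about 0.12 kg (each within 15 percent). At least one is filled and at least one empty; four to six are present; absent ones read None.
- can6: A sealed plain steel sample canister, square, 44 x 44 mm and 50 mm tall; origin at the centre of its underside, z up its axis. All canisters look alike: a filled one weighs about 0.5 kg, an empty one about 0.12 kg (each within 15 percent). At least one is filled and at least one empty; four to six are present; absent ones read None.
- furnace: Small brown bench furnace, 190 (x) x 250 (y) x 90 mm high, open on top under a hinged lid; fixed to the bench on the left or the right. Walls and floor 25 mm thick, so the white-lined chamber is 140 x 200 mm and 65 mm deep. Origin at the centre of the underside, -x its front (towards the robot).
- lid (a joint): Hinge of the furnace lid, rad: 0 = shut flat on the rim, grows as it opens (1.57 = upright, end 1.75). Stiff: it stays where it is left; moving it takes about 3 to 6 N at the free edge. Lid plate 190 x 250 x 12 mm.
- lid_hinge (a point): A point on the lid's hinge line, at the rear (+x) top edge of the furnace in the middle of its width, at rim height; the hinge runs along the furnace's y. In the lid's frame the plate runs from here to x = -190 mm, z = 0 (inner face) to 12 mm (outer face); this frame turns with the lid.
- lid_tab (a point): Centre of the steel tab (25 mm long, 60 mm wide, 10 mm thick) in the middle of the lid's free edge, 202 mm from the hinge: it points to the robot when the lid is shut and up when it is open.
- collar (a joint): Lock collar on the lid, rad: grows as it is turned clockwise seen from above the shut lid; open at 0 to 0.35, hard stop at 1.4 = the locked mark.
- collar_grip (a point): Point to grip the lock collar, on its axis (centre of the lid, 95 mm from the hinge), 28 mm above the lid's outer face, in the upper half of its bar: the bar is 62 mm long along this frame's x, 16 mm thick along its y, from 12 to 40 mm above the lid, on a round aluminium collar 72 mm wide and 12 mm high. When locked the bar's black pointer end faces the white mark near the lid's free edge.
- tray: Open aluminium return tray, 210 (x) x 140 (y) mm, walls 5 mm thick and 30 mm high, floor 5 mm; fixed to the bench to the right or left, across from the furnace. Origin at the centre of its underside.
- spatula: Bystander: steel spatula, 130 mm, lying among the canisters.
- weight: Bystander: small brass cylinder, 28 mm wide, 14 mm high, among the canisters.
- wrench: Bystander: wrench, 130 mm, lying at the left.
- bottle: Bystander: amber bottle, 60 mm wide, 130 mm tall, at the back.
- jar: Bystander: jar, 70 mm wide, 75 mm tall, at the back.
- beaker: Bystander: glass beaker, 70 mm wide, 90 mm tall, at the back.
- dish: Bystander: white dish, 70 mm wide, 25 mm high, at the right.
Not all that is in view belongs to the job. Leave any blue or pink look-alike of the can2 alone.

How it is judged:
By the outcome, as a careful person would: the job done as asked, in the order asked, and still so for the second after the job is handed in, with the robot touching nothing.
Of can1, can2, can3, can4, can5, can6 only 4 to 6 are there at a start; the rules pass over those that are not, and their reading is None.
At some moment in a run one of can1, can2, can3, can4, can5, can6 may be knocked a few centimetres aside while the robot is not near it.
It also fails if it takes over 210 s, if anything falls off the work surface, if the arm or the gripper's body presses on something with over 40 N, if the wrist force passes 120 N, or if a joint passes its speed limit or range.

## Robot

A 6-joint arm with a two-finger parallel gripper is mounted at the origin on the work surface. World frame = base frame: x ahead of the robot, y to its left, z up, the work surface at z = 0. Lengths are in m, angles in rad, forces in N, time in s.
With the tool pointing down it reaches from about 0.35 to 0.775 m from the base axis. Payload 5.5 kg.
Tool frame: the origin (TCP) lies midway between the tips of the shut fingers; the grasp point (between the pads) lies 19 mm behind it; z points along the fingers, y is the line along which they close (so a half turn about z gives the same grasp; the last joint's range is limited). The gripper opens to 85 mm and grips with 20 to 120 N. Pads are 22 mm wide; open, the fingers measure 114 mm over their backs; the gripper's body (76 mm by 85 mm) begins 54 mm behind the grasp point. The pads swing forward as they close: fully open they stand 13 mm farther back than shut.
Start: joints at [1.122, 0.313, 0.046, 1.304, 0, 1.431], TCP at [0.175, 0.548, 0.231] pointing down, gripper open.
Joint ranges: [-2.76, 2.76], [-0.86, 1.69], [-1.03, 1.26], [-2.2, 2.34], [-1.47, 1.5], [-3.14, 3.14]. Speed limits (rad/s): [2.57, 2.57, 3.14, 3.14, 3.14, 3.14].

## Interface

Orientations are given as a unit quaternion [w, x, y, z].
In Python, from workcell import get_state, read_camera, camera_info, hand_in, recognise gives the robot as it stands.
- The arm moves only by the tool arm_command, never from a script. Its argument "moves" is one flat list of numbers, 7 for each row, row after row: the opening, from -1 (shut) to 1 (fully open), then the shift along the tool's x, y, z in mm, then the turn, a rotation vector about the tool's x, y, z in rad. A call has 1 to 8 rows; each row shifts and turns the commanded pose from where the row before left it, along the tool's axes as they then stand; what a row does not reach is not made up. A row lasts 1/8 s, in which the tool goes at most 62.5 mm and 10.7 degrees, less where a joint would pass 70% of its speed; a pose out of reach is approached as far as the arm can. A call with a gripper value outside its range is refused whole. The fingers move at their own pace and stop on an object; "newtons" is the grip in N (left out, the last holds). Time passes only in rows, so rows that do not move let the fingers close. It gives the time, the measured TCP pose, the force, the opening and the grip force at its end, in the units of the state.
- get_state(): the state, without advancing time (a new reading comes with each control period).
- read_camera(name): name is "scene" or "top" or "wrist"; returns (picture, depth): 480x640x3 uint8, blue, green, red; 480x640 float32, m along the optical axis (not along the pixel's ray), 0 where there is no reading.
- camera_info(name): a dict with "fovy" (degrees; the focal length in pixels is half the picture's height over the tangent of half this angle, whatever the lens; pixels are square), "cx", "cy" (the principal point, pixels), "eye" and "orientation" of the camera in the world; the wrist camera has in their place "tool_from_camera" (4x4, takes a point from camera to tool coordinates, whose origin is the TCP and whose axes are the flange's). Camera axes: x right, y down, z forward; pixel columns grow to the right and rows downward; lengths in m; the calibration is good to about 2 mm. A picture is of the moment at which its call begins: read the wrist's pose just before it. camera_info takes no time and is no camera call.
- hand_in(): hands the job in; it is judged then, once.
Trained networks look in the newest picture that a camera, given by its name, has taken for a name from the list of things; names that differ only in an ending like _2 or _b are one class to them, and where a whole thing is asked for, a point or a joint stands for the part that bears it (a point fixed in the world has none). Each returns a list of dicts, best first, with "confidence" (0 to 1); they miss things now and then, are a little off and sometimes report something else, mostly with a low value. They report only what shows in the picture. A call takes as long as a camera call. They do not tell look-alikes from the thing itself.
- recognise(camera, label): "point" ([column, row] in pixels, amid what is visible of it).
The state is a dict: "clock": time; "joint_pos": joint angles; "qvel": joint speeds; "tau": joint torques, N m; "tcp_pos": TCP position; "orientation": TCP orientation; "wrist_force": force on the tool from outside, world axes, zero at the start; "ft_torque": the same for the moment, N m; "finger_gap": finger opening in m; "grip_force": force on a finger pad.
Only numpy, scipy, OpenCV 4.12 (cv2) and the standard library are available. Lean on these libraries where they do the work, as an engineer would, in place of code of your own. Each camera call takes 0.05 s, during which the arm holds its last target. There are 200 camera calls.

## Working session

There is one attempt and no reset: what is moved stays moved. The work goes in short steps, Python scripts to look and compute and a tool call to move; the robot and the scene stay as the last step left them, time stands still between calls to the robot, and variables do not carry over. Pictures are saved under pics/ and viewed, at most 14 in all, crops included, and the job is handed in when it is done.

Besides the shell and the picture viewer there is one more tool, called after ">>>" as name(argument=value, ...) on one line, values as JSON. arm_command: Moves the arm, as the interface text tells. Its arguments: {"type":"object","properties":{"moves":{"type":"array"},"newtons":{"type":"number"}},"required":["moves"]}

```bash
mkdir -p pics; ls
cat > h.py <<'E'
import numpy as np, cv2
from scipy.spatial.transform import Rotation as R
from workcell import *
def q2R(q): return R.from_quat([q[1],q[2],q[3],q[0]]).as_matrix()
def cam(name):
    s=get_state(); im,d=read_camera(name); i=camera_info(name)
    f=240/np.tan(np.radians(i['fovy'])/2)
    if name=='wrist':
        T=np.array(i['tool_from_camera']); Rt=q2R(s['orientation'])
        Rw=Rt@T[:3,:3]; e=Rt@T[:3,3]+np.array(s['tcp_pos'])
    else:
        o=np.array(i['orientation']); Rw=q2R(o) if o.size==4 else o.reshape(3,3); e=np.array(i['eye'])
    v,u=np.mgrid[0:480,0:640]
    P=np.stack([(u-i['cx'])/f*d,(v-i['cy'])/f*d,d],-1)@Rw.T+e
    P[d==0]=np.nan
    return im,d,P,(Rw,e,f,i)
E
python3 - <<'E'
from h import *
print(get_state())
for n in('scene','top'):
    im,d,P,c=cam(n); cv2.imwrite(f'pics/{n}0.png',im); np.save(f'{n}0.npy',P); print(n,c[1:])
    for l in ('can1','furnace','lid_tab','collar_grip','tray','spatula','weight'):
        r=recognise(n,l)
        for x in r: 
            u,v=map(int,np.round(x['point'])); print(l,u,v,round(x['confidence'],2),P[min(v,479),min(u,639)].round(3))
E
```

```text
pics
{'clock': 0.0, 'joint_pos': array([1.12238463e+00, 3.13994813e-01, 4.50038436e-02, 1.30360105e+00,
       1.67823150e-05, 1.43117482e+00]), 'qvel': array([ 0.00052365,  0.00065053,  0.00011762, -0.00034757,  0.00201633,
        0.00023544]), 'tau': array([-1.55474885e-03, -4.80628502e+01,  2.98531383e+01,  1.92296872e-02,
       -3.22806791e-04, -2.36279092e-06]), 'tcp_pos': array([0.17454394, 0.54734479, 0.23042222]), 'orientation': array([-2.68226376e-04,  1.53782361e-01,  9.88104336e-01, -8.56887567e-04]), 'wrist_force': array([0.69860556, 0.04989792, 0.69106982]), 'ft_torque': array([-0.00729432, -0.00523481,  0.00081576]), 'grip_force': 0.0, 'finger_gap': 0.0855017050605477}
scene (array([ 0.17098576, -0.85772786,  0.95174571]), np.float64(468.4517166242334), {'fovy': 54.25448799977738, 'cx': 319.57388635185134, 'cy': 243.77286027847506, 'eye': array([ 0.17098576, -0.85772786,  0.95174571]), 'orientation': array([-0.39635727,  0.89531659, -0.18312516,  0.08817203])})
can1 324 276 0.9 [ 0.538 -0.071  0.052]
can1 291 290 0.87 [ 0.44  -0.081  0.049]
can1 274 261 0.78 [0.435 0.
[... 848 characters left out ...]
253 0.64 [0.533 0.105 0.047]
can1 311 284 0.62 [0.444 0.055 0.052]
can1 404 178 0.61 [ 0.777 -0.218  0.008]
can1 314 318 0.59 [0.348 0.043 0.054]
can1 352 249 0.56 [ 0.549 -0.061  0.052]
can1 354 282 0.48 [ 0.453 -0.069  0.05 ]
can1 277 284 0.48 [0.442 0.153 0.051]
furnace 436 245 0.91 [ 0.57  -0.311  0.029]
lid_tab 445 211 0.57 [ 0.623 -0.276  0.28 ]
collar_grip 441 202 0.46 [ 0.664 -0.286  0.195]
collar_grip 330 223 0.44 [0.63  0.005 0.018]
collar_grip 509 312 0.24 [ 0.379 -0.532  0.004]
tray 228 250 0.83 [0.542 0.311 0.   ]
tray 444 210 0.18 [ 0.622 -0.269  0.299]
spatula 354 282 0.56 [ 0.453 -0.069  0.05 ]
weight 508 309 0.73 [ 0.388 -0.53   0.001]
weight 328 220 0.51 [0.639 0.011 0.016]
```

View pics/top0.png

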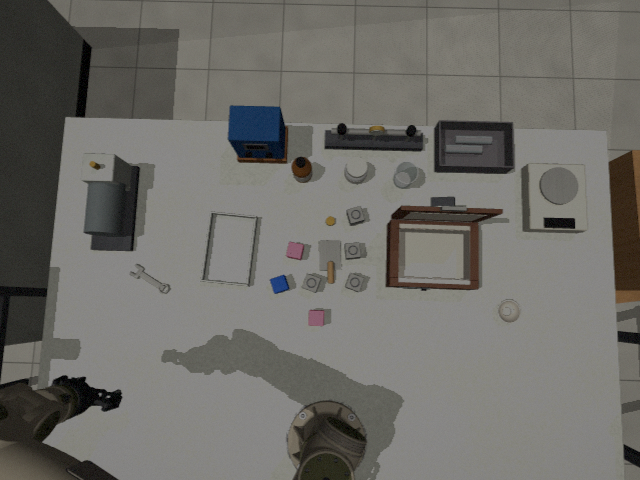

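View pics/scene0.png

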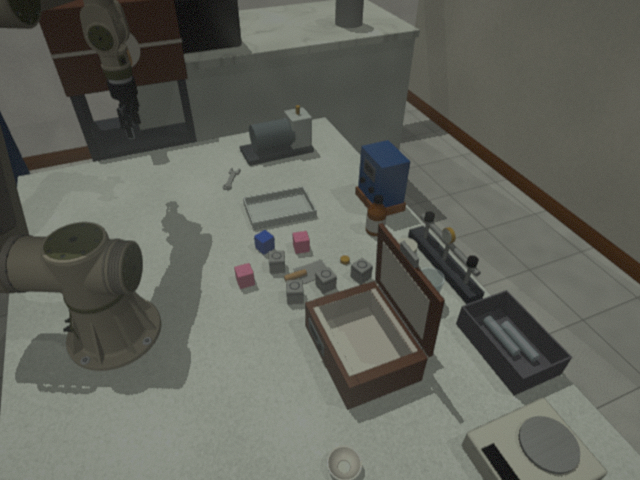

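The top view shows these candidates:
- **Steel canisters:** four, at (357,215), (354,250), (354,282) and (312,284).
- **Look-alikes:** pink at (295,250) and (316,317), blue at (280,284). I'll leave these alone.

The spatula lies at (330,255) and the weight at (330,221). The furnace is on the right with its lid open, and the tray is on the left. Next I'll fit the canister poses and check one close crop.

Run:
```python
from h import *
P=np.load('top0.npy'); im=cv2.imread('pics/top0.png')
z=P[...,2]
for u,v in((357,215),(354,250),(354,282),(312,284),(295,250),(316,317),(280,284),(331,221),(331,270),(330,248)):
    m=np.zeros((480,640),bool); m[v-16:v+17,u-16:u+17]=1
    lo,hi=(0.035,0.07) if u not in(331,330) else (0.003 if v!=221 else .008,0.03)
    m&=(z>lo)&(z<hi)
    n,L,st,c=cv2.connectedComponentsWithStats(m.astype(np.uint8)); k=1+np.argmax(st[1:,4])
    p=P[L==k][:,:2]; r=cv2.minAreaRect((p*1000).astype(np.float32))
    print((u,v),'cen',np.round(r[0],0),'size',np.round(r[1]),'ang',round(r[2],1),'z',np.round(np.nanmedian(z[L==k]),3),st[k,4])
# furnace, tray
for nm,(x0,x1,y0,y1),lo,hi in(('rim',(385,485,200,292),.08,.1),('tray',(195,265,205,292),.02,.045),('chfloor',(390,480,220,285),.015,.035),('lid',(380,510,190,225),.15,.35),('tabtop',(430,470,190,220),.27,.35)):
    m=np.zeros((480,640),bool); m[y0:y1,x0:x1]=1; m&=(z>lo)&(z<hi)
    p=P[m]; r=cv2.minAreaRect((p[:,:2]*1000).astype(np.float32)); print(nm,np.round(r[0]),np.round(r[1]),round(r[2],1),len(p),p.min(0).round(3),p.max(0).round(3))
S=np.load('scene0.npy')
m=np.zeros((480,640),bool); m[220:360,370:445]=1; m&=(S[...,2]>.12)&(S[...,2]<.35)&(S[...,0]<.8)
p=S[m]; c=p.mean(0); w=np.linalg.svd(p-c)[2]; print('lid plane',c,w[2],p.min(0),p.max(0))
s2=cv2.imread('pics/scene0.png')
a=cv2.resize(im[195:330,260:395],(600,600),interpolation=2); cv2.imwrite('pics/crop1.png',a)
```

```text
(357, 215) cen [652. -68.] size [45. 45.] ang 17.6 z 0.05 236
(354, 250) cen [547. -62.] size [45. 44.] ang 6.6 z 0.05 234
(354, 282) cen [453. -69.] size [44. 44.] ang 71.0 z 0.05 236
(312, 284) cen [448.  56.] size [44. 44.] ang 71.2 z 0.05 234
(295, 250) cen [542. 107.] size [44. 44.] ang 79.6 z 0.05 233
(316, 317) cen [349.  39.] size [43. 43.] ang 1.5 z 0.05 246
(280, 284) cen [443. 150.] size [45. 45.] ang 20.4 z 0.05 242
(331, 221) cen [638.   7.] size [25. 26.] ang 44.2 z 0.014 67
(331, 270) cen [503.   3.] size [72. 93.] ang 58.8 z 0.008 315
(330, 248) cen [548.  -0.] size [83. 73.] ang 1.6 z 0.005 320
rim [ 538. -290.] [253. 191.] 89.4 2646 [ 0.442 -0.417  0.08 ] [ 0.634 -0.163  0.1  ]
tray [545. 305.] [142. 211.] 85.5 482 [0.436 0.227 0.02 ] [0.654 0.383 0.039]
chfloor [ 540. -296.] [191. 136.] 89.5 2951 [ 0.471 -0.391  0.017] [ 0.609 -0.2    0.035]
lid [ 650. -291.] [251.  58.] 89.2 1447 [ 0.62  -0.416  0.15 ] [ 0.679 -0.165  0.313]
tabtop [ 627. -286.] [96. 11.] 89.1 237 [ 0.621 -0.334  0.27 ] [ 0.633 -0.239  0.313]
lid plane [ 0.62505218 -0.30769695  0.21722725] [-0.99924614  0.00317422 -0.03869206] [ 0.61841593 -0.41771534  0.12014664] [ 0.64110254 -0.16555048  0.30920245]
```

View pics/crop1.png

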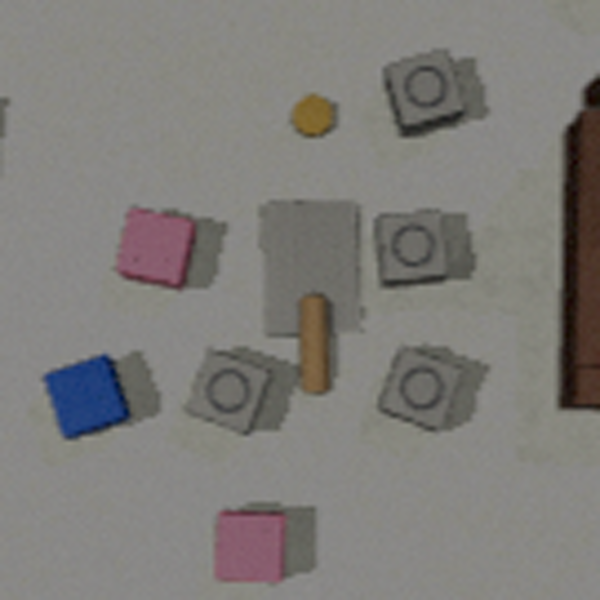

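The crop shows four steel canisters with a ring on top. Pink and blue look-alikes lie to the left and stay put. The lid is upright. I'll write a planner that prints the rows.

```bash
cat > plan.py <<'E'
import sys
from h import *
# args: x,y,z(mm),yaw(deg of tool y),grip[,hold] ; prints rows
s=get_state(); p=np.array(s['tcp_pos'])*1000; Rt=q2R(s['orientation'])
yaw=np.degrees(np.arctan2(Rt[1,1],Rt[0,1])); print('now',p.round(1),round(yaw,1),'tilt',Rt[:,2].round(3),'j',np.round(s['joint_pos'],2),'f',s['wrist_force'].round(2))
for a in sys.argv[1:]:
    v=[float(t) for t in a.split(',')]; T=np.array(v[:3]); n=int(max(1,np.ceil(np.linalg.norm(T-p)/55),np.ceil(abs(v[3]-yaw)/10)))
    rows=[]
    for k in range(n):
        d=(T-p)/(n-k); t=np.round(-np.radians((v[3]-yaw)/(n-k)),2)
        th=np.radians(yaw); y=np.array([np.cos(th),np.sin(th),0]); x=np.array([y[1],-y[0],0])*-1
        x=np.cross(y,[0,0,-1]); l=np.round([d@x,d@y,-d[2]])
        p=p+x*l[0]+y*l[1]-np.array([0,0,l[2]]); yaw-=np.degrees(t)
        rows.append(f'{v[4]:g},{l[0]:g},{l[1]:g},{l[2]:g},0,0,{t:g}')
    print(f'[{n}]',', '.join(rows))
E
cat > cans.py <<'E'
from h import *
im,d,P,c=cam('top'); z=P[...,2]; hsv=cv2.cvtColor(im,cv2.COLOR_BGR2HSV)
m=(z>.03)&(z<.075)&(hsv[...,1]<70)&(P[...,0]>.3)&(P[...,0]<.72)&(P[...,1]<.2)&(P[...,1]>-.15)
n,L,st,ce=cv2.connectedComponentsWithStats(m.astype(np.uint8))
for k in range(1,n):
    if st[k,4]<100: continue
    r=cv2.minAreaRect((P[L==k][:,:2]*1000).astype(np.float32)); print('can',np.round(r[0]),np.round(r[1]),round(r[2],1),st[k,4])
E
python3 plan.py 448,56,160,71,0.5 448,56,15,71,0.5; python3 -c "
from h import *
print(camera_info('wrist')['tool_from_camera'])"
```

```text
now [174.8 547.8 231.3] 72.3 tilt [ 0.  0. -1.] j [ 1.12  0.31  0.05  1.3  -0.    1.43] f [-0.51 -0.16 -0.81]
[11] 0.5,-37,-35,6,0,0,0, 0.5,-37,-35,7,0,0,0, 0.5,-37,-35,6,0,0,0, 0.5,-37,-35,7,0,0,0, 0.5,-37,-35,6,0,0,0, 0.5,-37,-35,7,0,0,0, 0.5,-38,-35,6,0,0,0, 0.5,-37,-35,7,0,0,0.01, 0.5,-38,-35,6,0,0,0, 0.5,-38,-35,7,0,0,0.01, 0.5,-38,-34,6,0,0,0
[3] 0.5,-0,0,48,0,0,0, 0.5,-0,0,49,0,0,0, 0.5,-0,0,48,0,0,0
[[-3.64423344e-04 -9.61566701e-01 -2.74571206e-01  6.93708085e-02]
 [ 9.99999886e-01 -4.35222451e-04  1.96932936e-04  2.39974442e-04]
 [-3.08863707e-04 -2.74571103e-01  9.61566750e-01 -1.42498179e-01]
 [ 0.00000000e+00  0.00000000e+00  0.00000000e+00  1.00000000e+00]]
```

>>> arm_command(moves=[0.5,-37,-35,6,0,0,0,0.5,-37,-35,7,0,0,0,0.5,-37,-35,6,0,0,0,0.5,-37,-35,7,0,0,0,0.5,-37,-35,6,0,0,0,0.5,-37,-35,7,0,0,0,0.5,-38,-35,6,0,0,0,0.5,-37,-35,7,0,0,0.01], newtons=50)

```text
clock: 1.8
tcp_pos: [0.3735, 0.1894, 0.1795]
orientation: [0.001, 0.159, 0.987, 0.0]
wrist_force: [0.6, 0.4, 0.5]
finger_gap: 0.064
grip_force: 0.0
```

>>> arm_command(moves=[0.5,-38,-35,6,0,0,0,0.5,-38,-35,7,0,0,0.01,0.5,-38,-34,6,0,0,0,0.5,0,0,0,0,0,0])

```text
clock: 2.3
tcp_pos: [0.4495, 0.0533, 0.16]
orientation: [0.0, 0.166, 0.986, -0.0]
wrist_force: [-1.1, -0.1, 0.3]
finger_gap: 0.064
grip_force: 0.0
```

```bash
python3 cans.py; python3 -c "
from h import *
for i in range(4):
  s=get_state(); print(s['wrist_force'].round(2),s['finger_gap']); read_camera('wrist')
im,d,P,c=cam('wrist'); cv2.imwrite('pics/w1.png',im)"; python3 plan.py 448,56,15,71,0.5
```

```text
can [652. -69.] [44. 46.] 17.3 241
can [547. -62.] [45. 44.] 7.0 239
can [454. -69.] [44. 44.] 70.7 236
[-0.71  0.06  0.75] 0.06425155366228877
[ 0.    0.67 -0.75] 0.06378093693123572
[-0.28  0.36 -0.24] 0.06387874748619045
[0.36 1.12 0.59] 0.06398926848775328
now [447.4  57.1 160.5] 71.3 tilt [ 0.  0. -1.] j [-0.05  0.11 -0.39  1.07  0.    0.28] f [ 0.42 -0.55 -0.12]
[3] 0.5,-0,-0,49,0,0,0, 0.5,-0,-0,48,0,0,0, 0.5,-1,-1,49,0,0,0
```

View pics/w1.png

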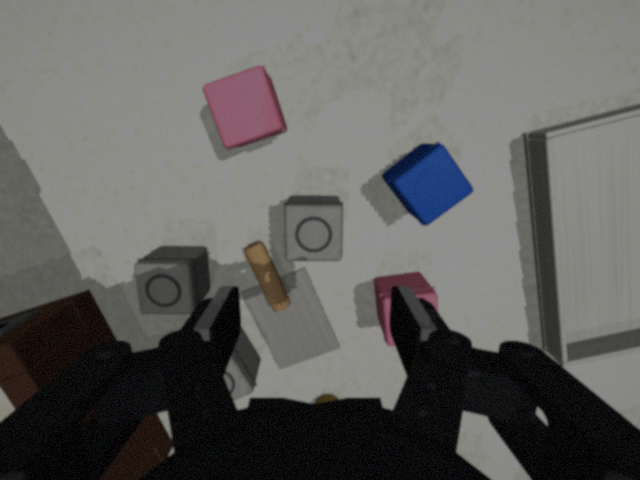

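The wrist view shows the target can at (313,228), centred between the fingers, with blue at (430,185) and pink at (407,305) clear of them. Descending.

>>> arm_command(moves=[0.5,0,0,49,0,0,0,0.5,0,0,48,0,0,0,0.5,0,0,48,0,0,0,0.5,0,0,0,0,0,0,-1,0,0,0,0,0,0,-1,0,0,0,0,0,0,-1,0,0,0,0,0,0,-1,0,0,0,0,0,0], newtons=50)

```text
clock: 3.6
tcp_pos: [0.4495, 0.0563, 0.0172]
orientation: [0.002, 0.164, 0.987, 0.001]
wrist_force: [-1.7, 1.7, 7.5]
finger_gap: 0.0434
grip_force: 53.3
```

>>> arm_command(moves=[-1,0,0,-35,0,0,0,-1,0,0,-50,0,0,0,-1,0,0,-50,0,0,0,-1,0,0,0,0,0,0,-1,0,0,0,0,0,0])

```text
clock: 4.22
tcp_pos: [0.4472, 0.0561, 0.1496]
orientation: [-0.0, 0.164, 0.987, -0.0]
wrist_force: [-0.6, -1.1, -4.8]
finger_gap: 0.0434
grip_force: 53.6
```

```bash
cat > weigh.py <<'E'
from h import *
a=[]
for i in range(6):
  s=get_state(); a.append(s['wrist_force']); read_camera('wrist')
print('F',np.mean(a,0).round(2),'gap',s['finger_gap'],'grip',s['grip_force'],'t',s['clock'])
E
python3 weigh.py; echo furnace; python3 plan.py 530,-345,150,0,-1 530,-345,44,0,-1; echo tray; python3 plan.py 480,310,150,85.5,-1 480,310,22,85.5,-1
```

```text
F [-0.06 -0.35 -4.99] gap 0.04327240571936392 grip 53.57298731803894 t 4.475
furnace
now [447.   56.1 149. ] 71.2 tilt [-0.003  0.    -1.   ] j [-0.05  0.12 -0.41  1.05  0.    0.28] f [ 0.6   0.62 -4.82]
[8] -1,-26,-44,-0,0,0,0.16, -1,-33,-39,-0,0,0,0.15, -1,-38,-34,-0,0,0,0.16, -1,-43,-28,-0,0,0,0.15, -1,-47,-21,-0,0,0,0.16, -1,-50,-13,-0,0,0,0.15, -1,-51,-5,-0,0,0,0.16, -1,-51,2,-1,0,0,0.15
[2] -1,0,0,53,0,0,0, -1,0,0,53,0,0,0
tray
now [447.   56.1 149. ] 71.2 tilt [-0.003  0.    -1.   ] j [-0.05  0.12 -0.41  1.05  0.    0.28] f [ 0.6   0.62 -4.82]
[5] -1,10,50,-0,0,0,-0.05, -1,8,51,-0,0,0,-0.05, -1,5,51,-0,0,0,-0.05, -1,2,51,-0,0,0,-0.05, -1,0,51,-1,0,0,-0.05
[3] -1,0,0,43,0,0,-0, -1,0,0,43,0,0,-0, -1,0,0,42,0,0,-0
```

>>> arm_command(moves=[-1,-26,-44,0,0,0,0.16,-1,-33,-39,0,0,0,0.15,-1,-38,-34,0,0,0,0.16,-1,-43,-28,0,0,0,0.15,-1,-47,-21,0,0,0,0.16,-1,-50,-13,0,0,0,0.15,-1,-51,-5,0,0,0,0.16,-1,-51,2,0,0,0,0.15])

```text
clock: 5.52
tcp_pos: [0.5308, -0.3468, 0.1491]
orientation: [-0.001, 0.708, 0.706, 0.0]
wrist_force: [0.6, 1.1, -3.9]
finger_gap: 0.0434
grip_force: 53.7
```

>>> arm_command(moves=[-1,0,0,0,0,0,0,-1,0,0,0,0,0,0])

```text
clock: 5.78
tcp_pos: [0.5301, -0.3449, 0.1488]
orientation: [-0.002, 0.706, 0.708, 0.0]
wrist_force: [-0.1, 1.3, -4.8]
finger_gap: 0.0434
grip_force: 53.6
```

```bash
python3 plan.py 530,-345,44,0,-1
```

```text
now [ 530.1 -344.9  148.8] 0.1 tilt [-0.002  0.002 -1.   ] j [-0.7   0.46  0.06  1.17  0.    0.86] f [-0.15  1.3  -4.77]
[2] -1,-0,-0,52,0,0,0, -1,-0,-0,53,0,0,0
```

>>> arm_command(moves=[-1,0,0,50,0,0,0,-1,0,0,40,0,0,0,-1,0,0,10,0,0,0,-1,0,0,5,0,0,0,0.4,0,0,0,0,0,0,0.4,0,0,0,0,0,0,0.4,0,0,-20,0,0,0,0.4,0,0,-50,0,0,0])

```text
clock: 6.78
tcp_pos: [0.5299, -0.3447, 0.1151]
orientation: [-0.001, 0.706, 0.708, -0.0]
wrist_force: [0.7, -0.4, 0.3]
finger_gap: 0.0597
grip_force: 0.0
```

>>> arm_command(moves=[0.5,0,0,-45,0,0,0,0.5,0,0,0,0,0,0])

```text
clock: 7.02
tcp_pos: [0.5337, -0.3478, 0.1671]
orientation: [0.006, 0.706, 0.708, 0.001]
wrist_force: [-0.6, 0.0, 0.5]
finger_gap: 0.0639
grip_force: 0.0
```

```bash
python3 cans.py; python3 plan.py 453,-69,120,71,0.5 453,-69,15,71,0.5; python3 -c "
from h import *
im,d,P,c=cam('top'); cv2.imwrite('pics/t1.png',cv2.resize(im[180:330,260:500],(720,450)))
z=P[...,2]; m=np.zeros((480,640),bool); m[215:290,392:478]=1; m&=(z>.06)&(z<.085); print(m.sum(),cv2.minAreaRect((P[m][:,:2]*1000).astype(np.float32)),np.median(z[m]))"
```

```text
can [652. -68.] [45. 45.] 17.1 239
can [546. -62.] [44. 45.] 6.9 239
can [453. -69.] [44. 44.] 71.7 236
now [ 532.6 -346.9  164.4] 0.1 tilt [ 0.006 -0.005 -1.   ] j [-0.7   0.45  0.08  1.2   0.    0.87] f [0.48 0.1  0.  ]
[8] 0.5,35,-10,6,0,0,-0.15, 0.5,36,-5,5,0,0,-0.16, 0.5,36,1,6,0,0,-0.15, 0.5,35,7,5,0,0,-0.16, 0.5,34,12,6,0,0,-0.15, 0.5,32,17,5,0,0,-0.16, 0.5,29,22,6,0,0,-0.15, 0.5,25,26,5,0,0,-0.16
[2] 0.5,-0,0,53,0,0,0, 0.5,-1,0,52,0,0,0
404 ((535.638916015625, -275.4730529785156), (188.95852661132812, 204.2104034423828), 0.5057263970375061) 0.07555112115296891
```

View pics/t1.png

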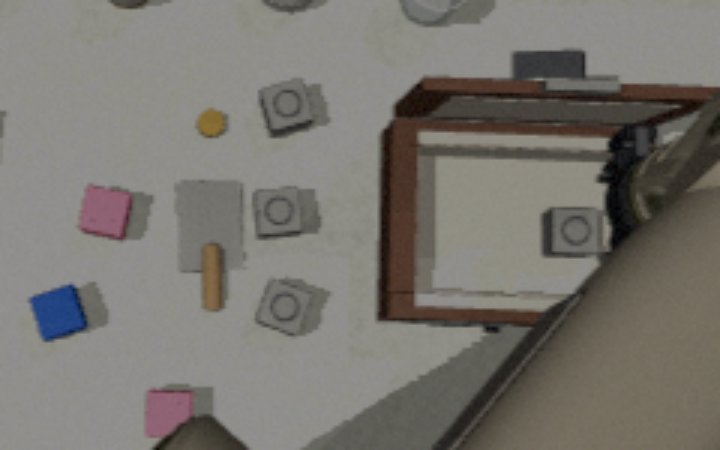

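The can stands upright in the chamber at crop pixel (575,232). On to can C.

>>> arm_command(moves=[0.5,35,-8,6,0,0,-0.15,0.5,36,-4,5,0,0,-0.16,0.5,36,1,6,0,0,-0.15,0.5,35,7,5,0,0,-0.16,0.5,34,12,6,0,0,-0.15,0.5,32,17,5,0,0,-0.16,0.5,29,22,6,0,0,-0.15,0.5,25,26,5,0,0,-0.16])

```text
clock: 8.12
tcp_pos: [0.4523, -0.066, 0.1151]
orientation: [-0.001, 0.161, 0.987, 0.0]
wrist_force: [0.6, -0.1, -0.3]
finger_gap: 0.0644
grip_force: 0.0
```

>>> arm_command(moves=[0.5,0,0,0,0,0,0,0.5,0,0,0,0,0,0])

```text
clock: 8.38
tcp_pos: [0.4537, -0.0675, 0.116]
orientation: [-0.0, 0.164, 0.986, -0.0]
wrist_force: [0.1, 0.3, -0.3]
finger_gap: 0.064
grip_force: 0.0
```

```bash
python3 plan.py 453,-69,15,71,0.5
```

```text
now [453.7 -67.5 116. ] 71.1 tilt [-0. -0. -1.] j [-0.32  0.16 -0.45  0.96 -0.    0.01] f [ 0.14  0.26 -0.27]
[2] 0.5,0,-1,50,0,0,0, 0.5,0,-1,51,0,0,0
```

>>> arm_command(moves=[0.5,0,-1,50,0,0,0,0.5,0,0,50,0,0,0,0.5,0,0,0,0,0,0,-1,0,0,0,0,0,0,-1,0,0,0,0,0,0,-1,0,0,0,0,0,0,-1,0,0,0,0,0,0,-1,0,0,-35,0,0,0])

```text
clock: 9.38
tcp_pos: [0.4508, -0.0673, 0.0499]
orientation: [-0.003, 0.164, 0.987, 0.001]
wrist_force: [-0.2, 0.2, -5.8]
finger_gap: 0.0432
grip_force: 53.9
```

>>> arm_command(moves=[-1,0,0,-50,0,0,0,-1,0,0,-50,0,0,0,-1,0,0,0,0,0,0,-1,0,0,0,0,0,0])

```text
clock: 9.88
tcp_pos: [0.4524, -0.0678, 0.1502]
orientation: [-0.001, 0.164, 0.987, 0.0]
wrist_force: [-0.9, 0.2, -5.9]
finger_gap: 0.0435
grip_force: 54.2
```

```bash
python3 weigh.py;  echo furnace; python3 plan.py 530,-285,150,0,-1; echo tray; python3 plan.py 480,310,150,85.5,-1
```

```text
F [-0.17  0.27 -5.52] gap 0.04323586792416259 grip 54.19691026210785 t 10.125
furnace
now [452.5 -68.  150. ] 71.2 tilt [-0.002  0.001 -1.   ] j [-0.32  0.13 -0.39  1.05  0.    0.  ] f [-0.42 -0.68 -5.14]
[8] -1,-18,-23,-0,0,0,0.16, -1,-21,-19,-0,0,0,0.15, -1,-24,-16,-0,0,0,0.16, -1,-26,-12,-0,0,0,0.15, -1,-28,-8,-0,0,0,0.16, -1,-29,-3,-0,0,0,0.15, -1,-29,1,-0,0,0,0.16, -1,-28,5,-0,0,0,0.15
tray
now [452.5 -68.  150. ] 71.2 tilt [-0.002  0.001 -1.   ] j [-0.32  0.13 -0.39  1.05  0.    0.  ] f [-0.42 -0.68 -5.14]
[7] -1,14,52,-0,0,0,-0.04, -1,12,53,-0,0,0,-0.04, -1,9,53,-0,0,0,-0.03, -1,8,54,-0,0,0,-0.04, -1,6,54,-0,0,0,-0.03, -1,4,54,-0,0,0,-0.04, -1,1,54,-0,0,0,-0.03
```

Filled as well (5.5 N). It goes in the furnace.

>>> arm_command(moves=[-1,-18,-23,0,0,0,0.16,-1,-21,-19,0,0,0,0.15,-1,-24,-16,0,0,0,0.16,-1,-26,-12,0,0,0,0.15,-1,-28,-8,0,0,0,0.16,-1,-29,-3,0,0,0,0.15,-1,-29,1,0,0,0,0.16,-1,-28,5,0,0,0,0.15])

```text
clock: 11.18
tcp_pos: [0.5309, -0.2863, 0.1501]
orientation: [-0.001, 0.708, 0.706, -0.0]
wrist_force: [0.2, -0.9, -6.2]
finger_gap: 0.0435
grip_force: 54.2
```

>>> arm_command(moves=[-1,0,0,0,0,0,0,-1,0,0,0,0,0,0])

```text
clock: 11.42
tcp_pos: [0.5303, -0.285, 0.1502]
orientation: [-0.001, 0.706, 0.708, -0.0]
wrist_force: [0.6, 0.7, -4.7]
finger_gap: 0.0437
grip_force: 54.0
```

```bash
python3 plan.py 530,-285,44,0,-1
```

```text
now [ 530.3 -285.   150.2] 0.2 tilt [-0.002  0.002 -1.   ] j [-0.63  0.4  -0.03  1.14  0.    0.94] f [ 0.58  0.72 -4.74]
[2] -1,-0,-0,53,0,0,0, -1,-0,-0,53,0,0,0
```

>>> arm_command(moves=[-1,0,0,50,0,0,0,-1,0,0,40,0,0,0,-1,0,0,12,0,0,0,-1,0,0,5,0,0,0,0.4,0,0,0,0,0,0,0.4,0,0,0,0,0,0,0.4,0,0,-20,0,0,0,0.4,0,0,-50,0,0,0])

```text
clock: 12.42
tcp_pos: [0.5301, -0.285, 0.1144]
orientation: [-0.001, 0.706, 0.708, -0.0]
wrist_force: [1.6, -0.4, 0.7]
finger_gap: 0.0596
grip_force: 0.0
```

>>> arm_command(moves=[0.5,0,0,-45,0,0,0,0.5,0,0,0,0,0,0,0.5,0,0,0,0,0,0])

```text
clock: 12.8
tcp_pos: [0.5314, -0.2859, 0.1605]
orientation: [0.001, 0.706, 0.708, 0.0]
wrist_force: [-0.2, 0.0, 0.0]
finger_gap: 0.064
grip_force: 0.0
```

```bash
python3 cans.py; python3 plan.py 546,-62,120,96.6,0.5
```

```text
can [652. -68.] [45. 45.] 17.7 239
can [546. -62.] [44. 44.] 7.0 241
now [ 530.8 -285.5  159.4] 0.1 tilt [ 0. -0. -1.] j [-0.63  0.39 -0.01  1.16  0.    0.94] f [ 0.24 -0.6  -0.31]
[10] 0.5,22,2,4,0,0,-0.17, 0.5,22,5,4,0,0,-0.17, 0.5,21,9,4,0,0,-0.17, 0.5,19,12,4,0,0,-0.17, 0.5,16,15,4,0,0,-0.17, 0.5,14,18,4,0,0,-0.17, 0.5,10,20,4,0,0,-0.17, 0.5,7,21,4,0,0,-0.16, 0.5,3,22,4,0,0,-0.17, 0.5,-0,23,3,0,0,-0.16
```

```bash
python3 plan.py 546,-62,120,7,0.5 546,-62,15,7,0.5
```

```text
now [ 530.8 -285.5  159.4] 0.1 tilt [ 0. -0. -1.] j [-0.63  0.39 -0.01  1.16  0.    0.94] f [ 0.24 -0.6  -0.31]
[5] 0.5,45,3,8,0,0,-0.02, 0.5,45,4,8,0,0,-0.03, 0.5,44,5,8,0,0,-0.02, 0.5,44,6,8,0,0,-0.03, 0.5,44,8,7,0,0,-0.02
[2] 0.5,0,0,53,0,0,-0, 0.5,0,0,52,0,0,-0
```

>>> arm_command(moves=[0.5,45,3,8,0,0,-0.02,0.5,45,4,8,0,0,-0.03,0.5,44,5,8,0,0,-0.02,0.5,44,6,8,0,0,-0.03,0.5,44,8,7,0,0,-0.02,0.5,0,0,0,0,0,0,0.5,0,0,0,0,0,0])

```text
clock: 13.72
tcp_pos: [0.5454, -0.0624, 0.1196]
orientation: [-0.0, 0.663, 0.749, -0.0]
wrist_force: [0.1, -0.1, -0.5]
finger_gap: 0.064
grip_force: 0.0
```

>>> arm_command(moves=[0.5,0,0,53,0,0,0,0.5,0,0,52,0,0,0,0.5,0,0,0,0,0,0,-1,0,0,0,0,0,0,-1,0,0,0,0,0,0,-1,0,0,0,0,0,0,-1,0,0,0,0,0,0,-1,0,0,-35,0,0,0])

```text
clock: 14.72
tcp_pos: [0.5438, -0.0617, 0.049]
orientation: [-0.002, 0.663, 0.749, -0.001]
wrist_force: [-0.5, 1.0, -1.1]
finger_gap: 0.0433
grip_force: 51.2
```

>>> arm_command(moves=[-1,0,0,-50,0,0,0,-1,0,0,-50,0,0,0,-1,0,0,0,0,0,0,-1,0,0,0,0,0,0])

```text
clock: 15.22
tcp_pos: [0.5455, -0.0622, 0.1501]
orientation: [-0.0, 0.663, 0.749, 0.0]
wrist_force: [-0.1, -1.1, -1.8]
finger_gap: 0.0433
grip_force: 51.5
```

```bash
python3 weigh.py;  echo furnace; python3 plan.py 530,-230,150,0,-1; echo tray; python3 plan.py 480,310,150,85.5,-1
```

```text
F [-0.01  0.04 -1.43] gap 0.04329527399574552 grip 51.508546471595764 t 15.475
furnace
now [545.1 -62.2 149. ] 7.0 tilt [-0.002  0.001 -1.   ] j [-0.26  0.3  -0.17  1.1   0.    1.19] f [-0.06 -0.07 -1.17]
[4] -1,-41,-9,-0,0,0,0.03, -1,-41,-8,-0,0,0,0.03, -1,-42,-6,-0,0,0,0.03, -1,-42,-5,-1,0,0,0.03
tray
now [545.1 -62.2 149. ] 7.0 tilt [-0.002  0.001 -1.   ] j [-0.26  0.3  -0.17  1.1   0.    1.19] f [-0.06 -0.07 -1.17]
[8] -1,47,-2,-0,0,0,-0.17, -1,47,6,-0,0,0,-0.17, -1,45,13,-0,0,0,-0.17, -1,42,21,-0,0,0,-0.17, -1,38,28,-0,0,0,-0.17, -1,33,34,-0,0,0,-0.17, -1,27,39,-0,0,0,-0.18, -1,20,43,-1,0,0,-0.17
```

Empty (1.4 N). It goes in the tray.

>>> arm_command(moves=[-1,47,-2,0,0,0,-0.17,-1,47,6,0,0,0,-0.17,-1,45,13,0,0,0,-0.17,-1,42,21,0,0,0,-0.17,-1,38,28,0,0,0,-0.17,-1,33,34,0,0,0,-0.17,-1,27,39,0,0,0,-0.18,-1,20,43,0,0,0,-0.17])

```text
clock: 16.52
tcp_pos: [0.4804, 0.3111, 0.1497]
orientation: [-0.0, 0.037, 0.999, -0.0]
wrist_force: [0.6, -0.0, -0.5]
finger_gap: 0.0435
grip_force: 51.4
```

>>> arm_command(moves=[-1,0,0,0,0,0,0,-1,0,0,0,0,0,0])

```text
clock: 16.77
tcp_pos: [0.4806, 0.3095, 0.1497]
orientation: [-0.0, 0.04, 0.999, -0.0]
wrist_force: [0.1, 0.5, -1.7]
finger_gap: 0.0432
grip_force: 51.6
```

```bash
python3 plan.py 480,310,25,85.5,-1
```

```text
now [480.6 309.5 149.7] 85.5 tilt [-0.001 -0.001 -1.   ] j [ 0.43  0.34 -0.11  1.11 -0.    0.51] f [ 0.14  0.5  -1.65]
[3] -1,0,0,42,0,0,-0, -1,0,0,41,0,0,-0, -1,1,0,42,0,0,-0
```

>>> arm_command(moves=[-1,0,0,55,0,0,0,-1,0,0,50,0,0,0,-1,0,0,18,0,0,0,-1,0,0,5,0,0,0,0.4,0,0,0,0,0,0,0.4,0,0,0,0,0,0,0.4,0,0,-20,0,0,0,0.4,0,0,-50,0,0,0])

```text
clock: 17.77
tcp_pos: [0.4795, 0.3083, 0.0909]
orientation: [-0.002, 0.04, 0.999, -0.001]
wrist_force: [0.6, -0.7, 0.5]
finger_gap: 0.06
grip_force: 0.0
```

>>> arm_command(moves=[0.5,0,0,-45,0,0,0,0.5,0,0,0,0,0,0,0.5,0,0,0,0,0,0])

```text
clock: 18.15
tcp_pos: [0.4811, 0.3094, 0.1372]
orientation: [0.0, 0.04, 0.999, 0.0]
wrist_force: [-1.3, 0.0, -0.3]
finger_gap: 0.0639
grip_force: 0.0
```

```bash
python3 cans.py; python3 plan.py 652,-68,120,107.5,0.5;python3 plan.py 652,-68,120,17.5,0.5
```

```text
can [652. -69.] [45. 45.] 16.7 241
now [480.5 309.2 136.3] 85.5 tilt [-0.001 -0.001 -1.   ] j [ 0.43  0.35 -0.14  1.08  0.    0.51] f [-0.33  0.59 -0.01]
[8] 0.5,-25,-45,2,0,0,-0.05, 0.5,-23,-47,2,0,0,-0.05, 0.5,-20,-48,2,0,0,-0.05, 0.5,-18,-48,2,0,0,-0.05, 0.5,-16,-49,2,0,0,-0.05, 0.5,-13,-50,2,0,0,-0.04, 0.5,-11,-51,2,0,0,-0.05, 0.5,-9,-51,2,0,0,-0.04
now [480.5 309.2 136.3] 85.5 tilt [-0.001 -0.001 -1.   ] j [ 0.43  0.35 -0.14  1.08  0.    0.51] f [-0.33  0.59 -0.01]
[8] 0.5,-25,-45,2,0,0,0.15, 0.5,-32,-41,2,0,0,0.15, 0.5,-37,-36,2,0,0,0.15, 0.5,-42,-30,2,0,0,0.15, 0.5,-46,-23,2,0,0,0.15, 0.5,-50,-16,2,0,0,0.15, 0.5,-51,-9,2,0,0,0.14, 0.5,-52,-1,2,0,0,0.15
```

Yaw 107.5° works for the approach.

>>> arm_command(moves=[0.5,-25,-45,2,0,0,-0.05,0.5,-23,-47,2,0,0,-0.05,0.5,-20,-48,2,0,0,-0.05,0.5,-18,-48,2,0,0,-0.05,0.5,-16,-49,2,0,0,-0.05,0.5,-13,-50,2,0,0,-0.04,0.5,-11,-51,2,0,0,-0.05,0.5,-9,-51,2,0,0,-0.04])

```text
clock: 19.2
tcp_pos: [0.6522, -0.0688, 0.119]
orientation: [-0.001, -0.151, 0.989, 0.001]
wrist_force: [0.4, 0.3, 0.2]
finger_gap: 0.0644
grip_force: 0.0
```

>>> arm_command(moves=[0.5,0,0,0,0,0,0,0.5,0,0,0,0,0,0])

```text
clock: 19.45
tcp_pos: [0.6515, -0.067, 0.1194]
orientation: [-0.002, -0.15, 0.989, 0.001]
wrist_force: [-0.4, -0.6, 0.1]
finger_gap: 0.064
grip_force: 0.0
```

```bash
python3 plan.py 652,-68,15,107.3,0.5
```

```text
now [651.5 -67.  119.4] 107.2 tilt [-0.003  0.001 -1.   ] j [-0.23  0.52  0.08  1.14  0.   -0.53] f [-0.41 -0.63  0.11]
[2] 0.5,-0,-1,52,0,0,-0, 0.5,-0,-0,52,0,0,-0
```

>>> arm_command(moves=[0.5,0,-1,52,0,0,0,0.5,0,0,52,0,0,0,0.5,0,0,0,0,0,0,-1,0,0,0,0,0,0,-1,0,0,0,0,0,0,-1,0,0,0,0,0,0,-1,0,0,0,0,0,0,-1,0,0,-35,0,0,0])

```text
clock: 20.45
tcp_pos: [0.6502, -0.0677, 0.0496]
orientation: [-0.003, -0.15, 0.989, 0.001]
wrist_force: [0.2, 0.5, -6.0]
finger_gap: 0.0431
grip_force: 52.8
```

>>> arm_command(moves=[-1,0,0,-50,0,0,0,-1,0,0,-50,0,0,0,-1,0,0,0,0,0,0,-1,0,0,0,0,0,0])

```text
clock: 20.95
tcp_pos: [0.6522, -0.0681, 0.1507]
orientation: [-0.001, -0.15, 0.989, 0.0]
wrist_force: [-0.8, -0.1, -5.7]
finger_gap: 0.043
grip_force: 53.1
```

```bash
python3 weigh.py;  echo furnace; python3 plan.py 530,-232,150,0,-1; echo tray; python3 plan.py 560,304,150,85.5,-1
```

```text
F [-0.18  0.05 -5.69] gap 0.043452570518067696 grip 53.117265701293945 t 21.2
furnace
now [652.3 -68.  150.5] 107.3 tilt [-0.003  0.001 -1.   ] j [-0.23  0.5   0.13  1.2   0.   -0.53] f [ 0.43 -0.15 -5.02]
[11] -1,15,-11,0,0,0,0.17, -1,13,-13,0,0,0,0.17, -1,11,-15,0,0,0,0.17, -1,8,-17,0,0,0,0.17, -1,5,-18,0,0,0,0.17, -1,2,-19,0,0,0,0.17, -1,-2,-18,0,0,0,0.17, -1,-5,-18,0,0,0,0.17, -1,-8,-17,0,0,0,0.17, -1,-10,-15,0,0,0,0.17, -1,-13,-14,1,0,0,0.17
tray
now [652.3 -68.  150.5] 107.3 tilt [-0.003  0.001 -1.   ] j [-0.23  0.5   0.13  1.2   0.   -0.53] f [ 0.43 -0.15 -5.02]
[7] -1,-3,55,0,0,0,0.05, -1,-0,55,0,0,0,0.05, -1,2,55,0,0,0,0.06, -1,5,54,0,0,0,0.05, -1,8,54,0,0,0,0.06, -1,12,53,0,0,0,0.05, -1,14,53,1,0,0,0.06
```

Filled (5.7 N). I'll swing clear of the lid first, then go to the furnace.

```bash
python3 plan.py 530,-90,150,15,-1 530,-230,150,0,-1
```

```text
now [652.3 -68.  150.5] 107.3 tilt [-0.003  0.001 -1.   ] j [-0.23  0.5   0.13  1.2   0.   -0.53] f [ 0.43 -0.15 -5.02]
[10] -1,12,2,0,0,0,0.16, -1,12,-1,0,0,0,0.16, -1,12,-2,0,0,0,0.16, -1,12,-4,0,0,0,0.16, -1,11,-6,0,0,0,0.16, -1,10,-8,0,0,0,0.16, -1,8,-9,0,0,0,0.16, -1,7,-11,0,0,0,0.16, -1,5,-12,0,0,0,0.17, -1,2,-12,1,0,0,0.16
[3] -1,-45,-12,-0,0,0,0.09, -1,-46,-8,-0,0,0,0.09, -1,-46,-4,-0,0,0,0.08
```

>>> arm_command(moves=[-1,12,2,0,0,0,0.16,-1,12,-1,0,0,0,0.16,-1,12,-2,0,0,0,0.16,-1,12,-4,0,0,0,0.16,-1,11,-6,0,0,0,0.16,-1,10,-8,0,0,0,0.16,-1,8,-9,0,0,0,0.16,-1,7,-11,0,0,0,0.16])

```text
clock: 22.25
tcp_pos: [0.5546, -0.085, 0.1518]
orientation: [-0.0, 0.472, 0.881, -0.0]
wrist_force: [0.1, 0.6, -4.9]
finger_gap: 0.0432
grip_force: 53.2
```

>>> arm_command(moves=[-1,5,-12,0,0,0,0.17,-1,2,-12,1,0,0,0.16,-1,-45,-12,0,0,0,0.09,-1,-46,-8,0,0,0,0.09,-1,-46,-4,0,0,0,0.08,-1,0,0,0,0,0,0,-1,0,0,0,0,0,0])

```text
clock: 23.12
tcp_pos: [0.5299, -0.2298, 0.1507]
orientation: [-0.001, 0.707, 0.708, 0.0]
wrist_force: [-0.2, 1.1, -5.9]
finger_gap: 0.0429
grip_force: 53.0
```

```bash
python3 plan.py 530,-230,44,0,-1
```

```text
now [ 529.9 -229.8  150.7] 0.1 tilt [-0.001  0.001 -1.   ] j [-0.55  0.35 -0.1   1.12  0.    1.02] f [-0.19  1.07 -5.89]
[2] -1,-0,0,53,0,0,0, -1,-0,0,54,0,0,0
```

>>> arm_command(moves=[-1,0,0,50,0,0,0,-1,0,0,40,0,0,0,-1,0,0,12,0,0,0,-1,0,0,5,0,0,0,0.4,0,0,0,0,0,0,0.4,0,0,0,0,0,0,0.4,0,0,-20,0,0,0,0.4,0,0,-50,0,0,0])

```text
clock: 24.12
tcp_pos: [0.5297, -0.2297, 0.1143]
orientation: [-0.001, 0.706, 0.708, -0.0]
wrist_force: [0.7, -0.2, 0.5]
finger_gap: 0.0599
grip_force: 0.0
```

>>> arm_command(moves=[0.5,0,0,-55,0,0,0,-1,0,0,-55,0,0,0,-1,50,-30,-50,0,0,0,-1,50,-30,-50,0,0,0,-1,50,-10,0,0,0,0,-1,0,0,0,0,0,0])

```text
clock: 24.88
tcp_pos: [0.4712, -0.0966, 0.3087]
orientation: [0.002, 0.705, 0.709, 0.001]
wrist_force: [0.3, -0.4, -0.2]
finger_gap: 0.0003
grip_force: 0.0
```

```bash
python3 cans.py; python3 plan.py
python3 - <<'E'
from h import *
im,d,P,c=cam('top'); cv2.imwrite('pics/t2.png',cv2.resize(im[180:330,180:500],(800,375)))
z=P[...,2]
for b in((.02,.1),):
    m=np.zeros((480,640),bool); m[215:290,392:478]=1; m&=(z>.06)&(z<.083)&(P[...,0]>.48)&(P[...,0]<.6)
    n,L,st,ce=cv2.connectedComponentsWithStats(m.astype(np.uint8))
    for k in range(1,n):
        if st[k,4]>60: print(cv2.minAreaRect((P[L==k][:,:2]*1000).astype(np.float32)),np.median(z[L==k]),st[k,4])
im,d,S,c=cam('scene'); cv2.imwrite('pics/s2.png',cv2.resize(im[180:420,230:550],(800,600)))
m=np.zeros((480,640),bool); m[210:370,360:450]=1; m&=(S[...,2]>.12)&(S[...,2]<.33)&(S[...,0]>.6)&(S[...,0]<.7)&(S[...,1]<-.15)
p=S[m]; cc=p.mean(0); w=np.linalg.svd(p-cc,full_matrices=False)[2]; print('lid plane',cc,w[2],p.min(0),p.max(0),len(p))
for n in ('scene','top'):
    print(n,[(np.round(x['point']),x['confidence']) for x in recognise(n,'lid_tab')])
E
```

```text
now [471.7 -97.9 307.9] 0.3 tilt [ 0.004 -0.002 -1.   ] j [-0.37  0.12 -0.02  1.43 -0.    1.19] f [ 0.75 -0.35 -0.03]
((539.5592651367188, -389.354736328125), (4.072359561920166, 117.73616027832031), 89.69747161865234) 0.07237937498676705 102
((532.6685180664062, -341.5089111328125), (43.79282760620117, 43.13193893432617), 0.45196741819381714) 0.0753153547793679 256
lid plane [ 0.62504748 -0.3075648   0.2174769 ] [-0.99924294  0.00300349 -0.03878832] [ 0.61868416 -0.41663768  0.12006604] [ 0.64080539 -0.16562636  0.30885436] 4161
scene [(array([408., 290.]), 0.65)]
top []
```

View pics/s2.png

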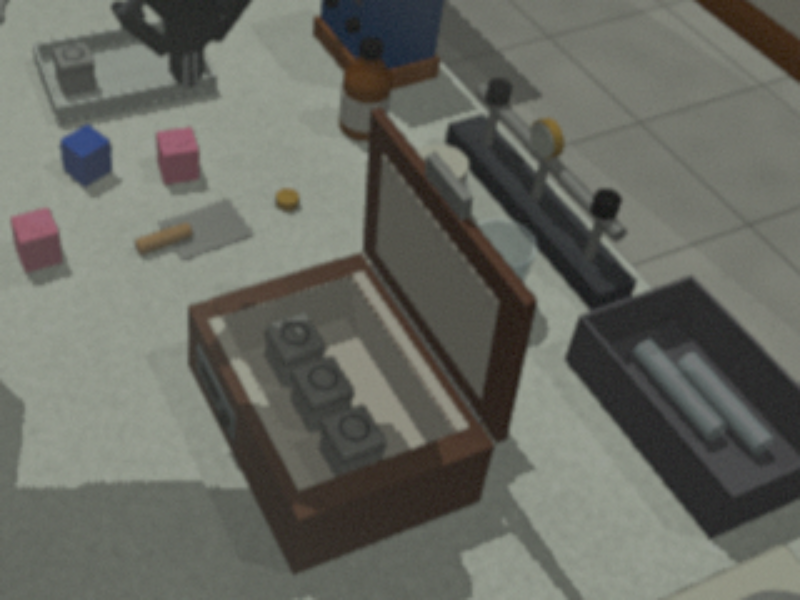

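View pics/t2.png

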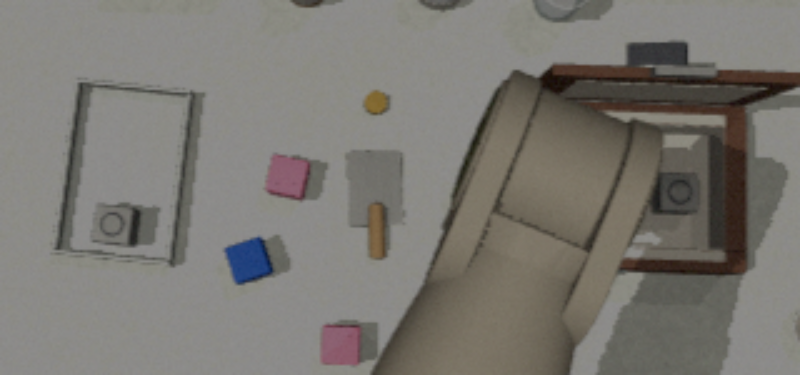

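The pictures show three cans upright in the chamber (scene crop (295,340), (322,385), (353,437)). One is in the tray and none are left on the bench. Next I shut the lid by pushing from behind with closed fingers at y = -0.21, clear of the tab and collar.

```bash
python3 plan.py 600,-100,365,45,-1 690,-210,365,90,-1 690,-210,250,90,-1
```

```text
now [471.7 -99.7 305.6] 0.0 tilt [ 0. -0. -1.] j [-0.37  0.12 -0.02  1.43 -0.    1.2 ] f [-0.22 -0.91 -0.35]
[5] -1,-0,26,-12,0,0,-0.16, -1,-4,25,-12,0,0,-0.16, -1,-8,24,-12,0,0,-0.15, -1,-12,23,-12,0,0,-0.16, -1,-15,21,-11,0,0,-0.15
[5] -1,-28,-3,-0,0,0,-0.16, -1,-28,-7,-0,0,0,-0.16, -1,-26,-12,-0,0,0,-0.16, -1,-24,-15,-0,0,0,-0.15, -1,-21,-19,-0,0,0,-0.16
[3] -1,-0,-0,38,0,0,0, -1,-0,-0,38,0,0,0, -1,-0,-0,39,0,0,0
```

>>> arm_command(moves=[-1,0,26,-12,0,0,-0.16,-1,-4,25,-12,0,0,-0.16,-1,-8,24,-12,0,0,-0.15,-1,-12,23,-12,0,0,-0.16,-1,-15,21,-11,0,0,-0.15,-1,-28,-3,0,0,0,-0.16,-1,-28,-7,0,0,0,-0.16])

```text
clock: 26.0
tcp_pos: [0.6369, -0.1443, 0.3638]
orientation: [-0.0, 0.23, 0.973, 0.0]
wrist_force: [0.2, 0.7, 0.0]
finger_gap: 0.0
grip_force: 0.0
```

>>> arm_command(moves=[-1,-26,-12,0,0,0,-0.16,-1,-24,-15,0,0,0,-0.15,-1,-21,-19,0,0,0,-0.16,-1,0,0,0,0,0,0,-1,0,0,0,0,0,0])

```text
clock: 26.62
tcp_pos: [0.6896, -0.2094, 0.3635]
orientation: [-0.001, 0.001, 1.0, 0.0]
wrist_force: [-1.0, 0.4, 0.6]
finger_gap: 0.0
grip_force: 0.0
```

```bash
python3 plan.py 690,-210,250,90,-1
python3 - <<'E'
from h import *
im,d,P,c=cam('wrist'); cv2.imwrite('pics/w3.png',im)
im,d,P,c=cam('top'); z=P[...,2]
m=(z>.25)&(z<.35)&(P[...,0]>.55)&(P[...,0]<.66)&(P[...,1]<-.2); p=P[m]; print(p.min(0),p.max(0),len(p))
E
```

```text
now [ 689.6 -209.4  363.5] 89.9 tilt [-0.001  0.001 -1.   ] j [-0.41  0.74  1.07  1.91  0.   -0.4 ] f [-1.01  0.43  0.59]
[3] -1,-0,-0,38,0,0,-0, -1,-0,-0,38,0,0,-0, -1,-0,-1,38,0,0,-0
[ 0.61991927 -0.41654287  0.25059215] [ 0.6333137  -0.3399652   0.28537881] 196
```

View pics/w3.png

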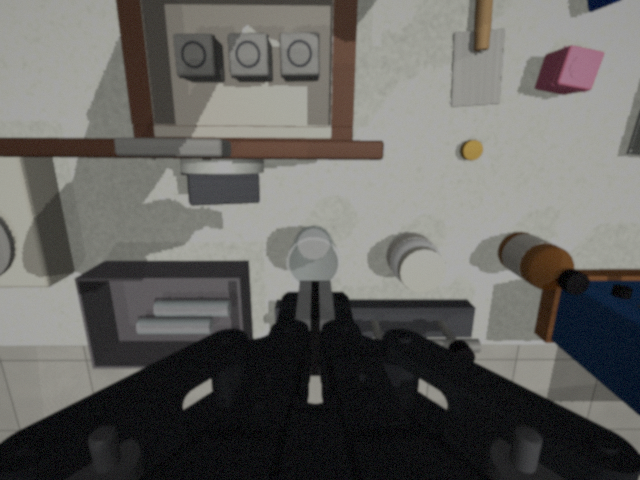

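The wrist view shows the fingers at column 315, behind the lid edge at row 147 and clear of the tab and collar. I'll descend and compute the arc.

>>> arm_command(moves=[-1,0,0,40,0,0,0,-1,0,0,40,0,0,0,-1,0,0,33,0,0,0,-1,0,0,0,0,0,0])

```text
clock: 27.22
tcp_pos: [0.6874, -0.2071, 0.2497]
orientation: [-0.002, -0.001, 1.0, 0.001]
wrist_force: [-0.4, -0.5, 0.5]
finger_gap: 0.0001
grip_force: 0.0
```

Run:
```python
from h import *
s=get_state(); p=np.array(s['tcp_pos'])*1000; print(p.round(1),s['wrist_force'].round(1),s['joint_pos'].round(2))
x,z=p[0],p[2]
for th in [1.53,1.40,1.27,1.14,1.01,.88,.75,.62,.50,.38,.26,.16,.08,0.03]:
    X=633-160*np.cos(th)+12*np.sin(th)+11; Z=90+160*np.sin(th)+12*np.cos(th)
    dx,dz=np.round(x-X),np.round(z-Z); x-=dx; z-=dz
    print(th,f'-1,{dx:g},0,{dz:g},0,0,0,',round(x),round(z))
```

```text
[ 687.4 -207.1  249.7] [-0.4 -0.5  0.5] [-0.4   0.63  0.58  1.53  0.   -0.41]
1.53 -1,38,0,-1,0,0,0, 649 251
1.4 -1,21,0,1,0,0,0, 628 250
1.27 -1,20,0,3,0,0,0, 608 247
1.14 -1,20,0,6,0,0,0, 588 241
1.01 -1,19,0,9,0,0,0, 569 232
0.88 -1,18,0,11,0,0,0, 551 221
0.75 -1,16,0,13,0,0,0, 535 208
0.62 -1,15,0,15,0,0,0, 520 193
0.5 -1,11,0,16,0,0,0, 509 177
0.38 -1,9,0,16,0,0,0, 500 161
0.26 -1,8,0,18,0,0,0, 492 143
0.16 -1,4,0,15,0,0,0, 488 128
0.08 -1,3,0,13,0,0,0, 485 115
0.03 -1,1,0,8,0,0,0, 484 107
```

>>> arm_command(moves=[-1,19,0,0,0,0,0,-1,19,0,-1,0,0,0,-1,10,0,0,0,0,0,-1,11,0,1,0,0,0,-1,20,0,3,0,0,0,-1,20,0,6,0,0,0,-1,19,0,9,0,0,0])

```text
clock: 28.1
tcp_pos: [0.5729, -0.2093, 0.2364]
orientation: [0.003, -0.001, 1.0, -0.001]
wrist_force: [1.7, -0.1, 3.2]
finger_gap: -0.0
grip_force: 1.1
```

>>> arm_command(moves=[-1,18,0,11,0,0,0,-1,16,0,13,0,0,0,-1,15,0,15,0,0,0,-1,11,0,16,0,0,0])

```text
clock: 28.6
tcp_pos: [0.5123, -0.2095, 0.1805]
orientation: [0.002, -0.001, 1.0, -0.001]
wrist_force: [0.1, 0.5, 1.2]
finger_gap: 0.0002
grip_force: 0.4
```

>>> arm_command(moves=[-1,9,0,16,0,0,0,-1,8,0,18,0,0,0,-1,4,0,12,0,0,0,-1,0,0,0,0,0,0])

```text
clock: 29.1
tcp_pos: [0.4905, -0.2089, 0.1327]
orientation: [-0.0, -0.001, 1.0, 0.0]
wrist_force: [0.7, 0.2, 1.0]
finger_gap: 0.0
grip_force: 0.0
```

Run:
```python
from h import *
s=get_state(); print((s['tcp_pos']*1000).round(1),s['wrist_force'].round(1))
im,d,S,c=cam('scene'); cv2.imwrite('pics/s3.png',cv2.resize(im[180:420,230:550],(800,600)))
```

```text
[ 490.5 -208.9  132.7] [0.7 0.2 1. ]
```

View pics/s3.png

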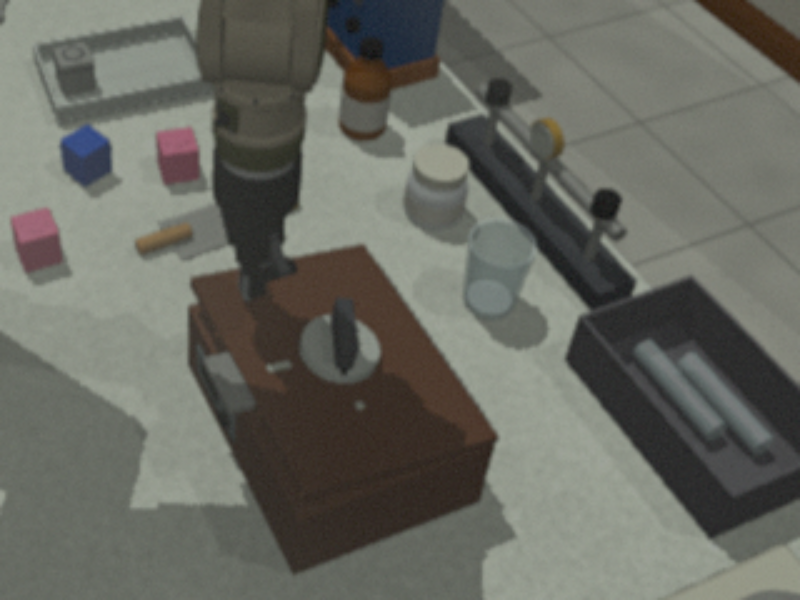

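The lid is nearly shut and has followed the fingers. The collar bar is at (343,335). Pressing it closed.

>>> arm_command(moves=[-1,3,0,10,0,0,0,-1,2,0,10,0,0,0,-1,0,0,8,0,0,0,-1,0,0,3,0,0,0])

```text
clock: 29.65
tcp_pos: [0.4852, -0.2087, 0.1019]
orientation: [-0.0, -0.001, 1.0, 0.0]
wrist_force: [-7.3, 2.4, 21.6]
finger_gap: -0.0003
grip_force: 10.7
```

>>> arm_command(moves=[-1,0,0,2,0,0,0,-1,0,0,0,0,0,0])

```text
clock: 29.9
tcp_pos: [0.4852, -0.2087, 0.1019]
orientation: [-0.0, -0.001, 1.0, -0.0]
wrist_force: [-7.0, 3.8, 19.2]
finger_gap: 0.0002
grip_force: 9.6
```

>>> arm_command(moves=[-1,0,0,-40,0,0,0,-1,0,0,-50,0,0,0,-1,0,50,-40,0,0,0.16,-1,0,50,0,0,0,0.16,-1,10,20,0,0,0,0.16,0,0,0,0,0,0,0.16,0,0,0,0,0,0,0])

```text
clock: 30.78
tcp_pos: [0.4904, -0.0884, 0.2286]
orientation: [0.0, 0.313, 0.95, 0.0]
wrist_force: [0.4, 0.2, -0.0]
finger_gap: 0.0357
grip_force: 0.0
```

```bash
cat > collar.py <<'E'
from h import *
for n in('top','scene'):
    im,d,P,c=cam(n); z=P[...,2]; hsv=cv2.cvtColor(im,cv2.COLOR_BGR2HSV)
    m=(abs(P[...,0]-.538)<.05)&(abs(P[...,1]+.29)<.05)&(z>.13)&(z<.16)
    if m.sum()>20: r=cv2.minAreaRect((P[m][:,:2]*1000).astype(np.float32)); print(n,np.round(r[0],1),np.round(r[1],1),round(r[2],1),m.sum(),np.median(z[m]).round(4))
    m=(abs(P[...,0]-.538)<.1)&(abs(P[...,1]+.29)<.13)&(z>.09)&(z<.110)
    if m.sum()>20:
        r=cv2.minAreaRect((P[m][:,:2]*1000).astype(np.float32)); p=P[m]; A=np.c_[p[:,:2]-[.538,-.29],np.ones(len(p))]; print(' lid',np.round(r[0],1),np.round(r[1],1),round(r[2],1),m.sum(),'plane',np.linalg.lstsq(A,p[:,2],rcond=None)[0].round(4))
    print([(np.round(x['point']),round(x['confidence'],2),P[int(x['point'][1]),int(x['point'][0])].round(3)) for x in recognise(n,'collar_grip')])
    if n=='top': cv2.imwrite('pics/t4.png',cv2.resize(im[190:310,370:500],(650,600),interpolation=2))
E
python3 collar.py; python3 plan.py
```

```text
top [ 537.6 -289.5] [62.6 16.6] 66.4 151 0.142
 lid [ 538.  -308.5] [199.9 216.9] 0.1 3728 plane [-0.0041 -0.0018  0.1024]
[(array([438., 253.]), 0.81, array([ 0.534, -0.287,  0.145]))]
scene [ 536.4 -291. ] [62.3 16.1] 66.4 186 0.1422
 lid [ 538. -290.] [253.5 199.9] 90.0 7086 plane [0.0019 0.0039 0.1022]
[(array([364., 326.]), 0.62, array([ 0.52 , -0.317,  0.139])), (array([312., 271.]), 0.37, array([0.531, 0.004, 0.004]))]
now [490.4 -89.1 228.5] 53.5 tilt [-0.  0. -1.] j [-0.34  0.17 -0.15  1.25  0.    0.3 ] f [-0.76  0.27 -0.23]
```

View pics/t4.png

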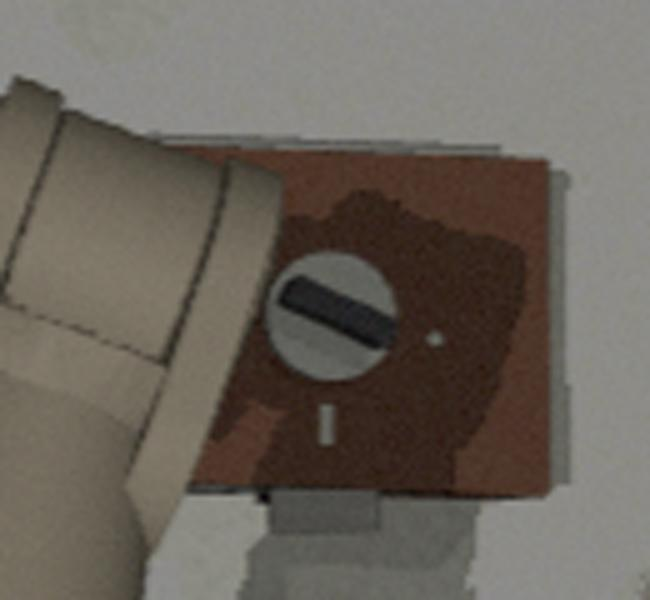

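The top crop shows the lid flat. The bar runs from (290,290) to (390,335), with its pointer end towards the open dot at (435,338), and the locked mark is at (326,425). The bar angle of 66.4° means about 1.16 rad of clockwise turn to the stop.

```bash
python3 plan.py 537,-290,190,-23.6,0
```

```text
now [490.4 -89.1 228.5] 53.5 tilt [-0.  0. -1.] j [-0.34  0.17 -0.15  1.25  0.    0.3 ] f [-0.76  0.27 -0.23]
[8] 0,-20,-17,5,0,0,0.17, 0,-22,-13,5,0,0,0.17, 0,-24,-9,5,0,0,0.17, 0,-25,-5,5,0,0,0.17, 0,-26,-1,5,0,0,0.17, 0,-25,4,5,0,0,0.17, 0,-25,8,4,0,0,0.16, 0,-23,12,5,0,0,0.17
```

>>> arm_command(moves=[0,-20,-17,5,0,0,0.17,0,-22,-13,5,0,0,0.17,0,-24,-9,5,0,0,0.17,0,-25,-5,5,0,0,0.17,0,-26,-1,5,0,0,0.17,0,-25,4,5,0,0,0.17,0,-25,8,4,0,0,0.16,0,-23,12,5,0,0,0.17])

```text
clock: 31.98
tcp_pos: [0.5369, -0.2913, 0.1893]
orientation: [-0.0, 0.84, 0.543, 0.0]
wrist_force: [0.0, 0.6, 0.3]
finger_gap: 0.0427
grip_force: 0.0
```

>>> arm_command(moves=[0,0,0,0,0,0,0,0,0,0,0,0,0,0])

```text
clock: 32.22
tcp_pos: [0.5365, -0.2896, 0.1894]
orientation: [-0.001, 0.838, 0.546, -0.0]
wrist_force: [0.1, 0.2, -0.5]
finger_gap: 0.043
grip_force: 0.0
```

```bash
python3 plan.py 537,-290,120,-23.6,0
```

```text
now [ 536.5 -289.6  189.4] -23.8 tilt [-0.001  0.001 -1.   ] j [-0.63  0.4   0.06  1.24  0.    1.36] f [ 0.11  0.16 -0.55]
[2] 0,-0,0,35,0,0,-0, 0,-0,1,34,0,0,-0
```

>>> arm_command(moves=[0,0,0,35,0,0,0,0,0,1,34,0,0,0,0,0,0,0,0,0,0,-1,0,0,0,0,0,0,-1,0,0,0,0,0,0,-1,0,0,0,0,0,0,-1,0,0,0,0,0,0], newtons=40)

```text
clock: 33.1
tcp_pos: [0.5373, -0.2898, 0.1228]
orientation: [-0.0, 0.838, 0.545, -0.0]
wrist_force: [-4.9, 3.0, 3.2]
finger_gap: 0.0147
grip_force: 40.3
```

>>> arm_command(moves=[-1,0,0,0,0,0,0.12,-1,0,0,0,0,0,0.12,-1,0,0,0,0,0,0.12,-1,0,0,0,0,0,0.12,-1,0,0,0,0,0,0.12,-1,0,0,0,0,0,0.12,-1,0,0,0,0,0,0.12,-1,0,0,0,0,0,0.12])

```text
clock: 34.1
tcp_pos: [0.5376, -0.2902, 0.1228]
orientation: [0.0, 0.996, 0.095, 0.0]
wrist_force: [-3.9, 1.0, 2.8]
finger_gap: 0.0148
grip_force: 40.2
```

```bash
python3 plan.py; python3 -c "
from h import *
s=get_state(); print(s['ft_torque'],s['finger_gap'])"
```

```text
now [ 537.6 -290.2  122.8] -79.1 tilt [ 0.    -0.001 -1.   ] j [-0.63  0.43 -0.05  1.09 -0.    2.33] f [-3.93  1.    2.79]
[0.23443592 0.7592348  0.09757029] 0.014809636388141183
```

>>> arm_command(moves=[-1,0,0,0,0,0,0.08,-1,0,0,0,0,0,0.07,-1,0,0,0,0,0,0.04,-1,0,0,0,0,0,0.03,-1,0,0,0,0,0,0])

```text
clock: 34.72
tcp_pos: [0.5376, -0.2903, 0.1228]
orientation: [0.001, 1.0, -0.013, 0.0]
wrist_force: [-5.6, 2.0, 7.2]
finger_gap: 0.0152
grip_force: 41.3
```

```bash
python3 plan.py; python3 -c "
from h import *
s=get_state(); print(s['ft_torque'],s['finger_gap'],s['tau'])"
```

```text
now [ 537.6 -290.3  122.8] -91.5 tilt [ 0.    -0.001 -1.   ] j [-0.63  0.43 -0.05  1.09 -0.    2.54] f [-5.56  1.99  7.17]
[0.30574649 1.09397838 0.5703837 ] 0.015179385697368142 [  0.07081295 -49.44324374  28.76593351  -2.31355928   0.56810232
   0.6769325 ]
```

>>> arm_command(moves=[-1,0,0,0,0,0,0.03,-1,0,0,0,0,0,0])

```text
clock: 34.98
tcp_pos: [0.5376, -0.2903, 0.1228]
orientation: [0.001, 1.0, -0.027, 0.0]
wrist_force: [-6.0, 1.0, 6.5]
finger_gap: 0.0149
grip_force: 49.6
```

```bash
python3 plan.py; python3 -c "
from h import *
s=get_state(); print(s['ft_torque'],s['finger_gap'],s['tau'])"
```

```text
now [ 537.6 -290.3  122.8] -93.1 tilt [ 0.    -0.001 -1.   ] j [-0.63  0.43 -0.05  1.09 -0.    2.57] f [-6.04  1.03  6.51]
[0.24663915 1.15866241 1.21702844] 0.014901000254027456 [ -0.31470481 -49.39765692  28.73849094  -2.31680341   0.6939524
   1.32645596]
```

The moment rose from 0.10 to 0.57 to 1.22 N m, so the stop is reached. Releasing and retreating.

>>> arm_command(moves=[0,0,0,0,0,0,0,0,0,0,0,0,0,0,0,0,0,0,0,0,0,0,0,0,-40,0,0,0,0,0,0,-60,0,0,0,0,0,-40,-40,0,0,-0.15,0,0,-55,0,0,0,-0.15,0,0,-55,0,0,0,-0.15])

```text
clock: 35.98
tcp_pos: [0.5224, -0.1412, 0.2613]
orientation: [0.0, 0.98, 0.197, 0.001]
wrist_force: [0.0, 0.4, -0.3]
finger_gap: 0.0427
grip_force: 0.0
```

>>> arm_command(moves=[0,0,-55,0,0,0,-0.15,0,0,-40,0,0,0,-0.15,0,0,0,0,0,0,0,0,0,0,0,0,0,0])

```text
clock: 36.48
tcp_pos: [0.4807, -0.0574, 0.2609]
orientation: [0.0, 0.941, 0.339, 0.0]
wrist_force: [0.1, -0.4, -0.5]
finger_gap: 0.043
grip_force: 0.0
```

```bash
python3 collar.py; python3 plan.py; python3 -c "
from h import *
im,d,P,c=cam('top'); cv2.imwrite('pics/t5.png',cv2.resize(im[180:330,180:500],(800,375)))"
```

```text
top [ 537.2 -288.8] [60.8 15.8] 0.1 148 0.1419
 lid [ 537.9 -291.3] [199.9 251.6] 0.1 4803 plane [-0.0023 -0.0014  0.1024]
[(array([436., 255.]), 0.7, array([ 0.531, -0.282,  0.144])), (array([405., 176.]), 0.43, array([ 0.787, -0.222,  0.006]))]
scene [ 536.5 -290.9] [18.7 62.3] 88.0 241 0.1412
 lid [ 538.  -289.1] [253.9 199.9] 89.6 7107 plane [0.001  0.0041 0.1022]
[(array([364., 324.]), 0.92, array([ 0.531, -0.298,  0.118])), (array([362., 332.]), 0.48, array([ 0.519, -0.312,  0.115]))]
now [480.6 -58.1 260.4] -50.4 tilt [-0.  0. -1.] j [-0.29  0.13 -0.12  1.32  0.    2.16] f [0.37 0.42 0.18]
```

View pics/t5.png

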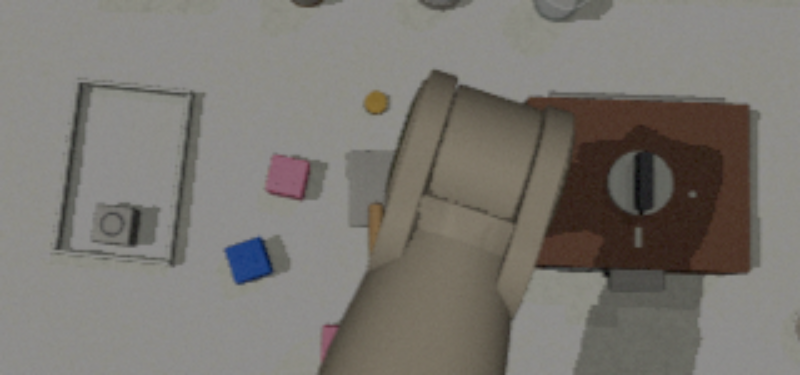

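The bar at (644,182) points to the white mark at (639,237). The lid is flat, and the empty can is in the tray at (112,224). Handing in.

```bash
python3 -c "
from workcell import *
print(hand_in())"
```

```text
the job is handed in; nothing more can be done
None
```

The job is handed in: the three filled canisters are in the furnace, the one empty is in the return tray, and the lid is shut with the collar turned clockwise to its stop at the locked mark.

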